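# Wind back a sprung belt tensioner with its lever bar and hold it

## Task

The belt is about to go on this small drive, so its tensioner has to be wound back: pull the blue-handled lever bar out of the wooden tool rack, push it fully down into the yellow socket on the tensioner's arm, and use the bar to swing the arm against its spring, top of the bar to the right as you face the pulleys, until it is hard against its stop. Finish while holding it there, still gripping the bar and with the bar home in the socket. Work with the bar alone, keeping the fingers off the drive, and leave the other things on the bench where they are.

Things in the scene. Friction and masses are not known exactly. Their poses are not given: they have to be found in the camera images.
- drive: small belt drive bolted to the bench: grey base plate 130 x 220 mm with an upright plate 130 mm high in the middle, a pulley on each side, the tensioner between and above them; about 165 mm tall with the socket. Origin under the base's centre; -x is the front (pulley side, towards the robot), y runs along the plate, z up. It can stand left or right of the bench's middle, turned up to 0.25 rad
- tensioner (a joint): the tensioner's arm, rad: 0 = at rest with its socket upright, 0.80 = wound to its stop. It grows as the top of the socket tips to the drive's -y (to the right seen from the front). A spring returns it: about 0.27 N m at rest, 0.75 N m at the stop (some 5 N at the bar's handle). As the bar has 1 mm of play all round in the socket and contacts give, the arm lags the bar by about 0.1 rad. The arm moves only on this hinge
- tensioner_pivot (a point): point on the hinge axis of the arm, in the middle of the socket's plane, 98 mm above the bench; the axis is this point's x, level, along the drive's x
- socket_mouth (a point): centre of the rim of the yellow round socket on the arm, 66 mm from the hinge axis (164 mm above the bench at rest); z points out of the socket along its axis (straight up at rest), x along the hinge. Outside 20 mm, flared to 27 mm at the rim; bore 14 mm, flared to 21 mm over the last 8 mm at the rim
- socket_floor (a point): centre of the socket's floor, 46 mm below the mouth, 20 mm from the hinge axis; axes as those of the mouth
- bar_grip (a point): a point on the blue handle of the lever bar, 120 mm above its tip, where it may be gripped. The bar is straight and round, 160 mm long, 0.11 to 0.23 kg: the lower 70 mm a plain steel rod 12 mm thick with a bevelled tip, the upper 90 mm (from 70 to 160 mm above the tip) a blue handle 20 mm thick. z points along the bar from tip to handle
- bar_tip (a point): centre of the bar's lower end; z along the bar towards the handle
- tool_rack: wooden block 55 x 180 x 60 mm, fixed, with three upright holes in a row along its y; origin under its centre, z up. The bar stands in the hole at y = +60 mm (bore 13.5 mm, 45 mm deep, floor 15 mm above the bench), handle up; a yellow screwdriver stands in the middle hole; the last hole is empty
- screwdriver_mid (a point): middle of the yellow screwdriver, 172 mm long with a handle 22 mm thick (its upper 90 mm, top at 187 mm above the bench); it stays in the middle hole of the rack
- screw_tin: grey round tin, 64 mm across, 45 mm tall, bystander; origin under its centre
- masking_roll: roll of masking tape lying flat, 82 mm across, 24 mm tall, bystander; origin under its centre
Things that resemble listed ones, but are neither listed nor needed, are in the scene too. Of the things like the part that bears bar_grip, leave any that is red or turquoise; of the rest the smaller one is meant.

How it is judged:
On the way, in this order (a step that is already met when the one before it is completed fails the run):
1. the bar is drawn clear of the rack in the gripper (height (world z) of bar_tip above 0.07 m and contact force between the fingers and lever_bar above 1 N), for 0.2 s.
2. the bar is home in the socket of the arm (tip within 9 mm of the socket's floor) (distance between bar_tip and socket_floor below 0.009 m and angle between the z axis of bar_tip and the z axis of socket_floor, either way round below 0.25 rad), for 0.2 s.
At the end, for the whole second after the job is handed in: Arm wound to its stop (at least 0.76 of 0.80 rad) and held there through the last second by the gripped bar (over 2 N from fingers to bar and from bar to arm), bar tip within 9 mm of the socket's floor and in line with it to 0.25 rad, no finger on the drive (all of step 2 and value of joint tensioner above 0.76 rad and contact force between the fingers and lever_bar above 2 N and contact force between lever_bar and drive above 2 N and contact force between the fingers and drive below 0.5 N); the arm keeps its last pose, push and grip.
It fails at once if a bystander (screwdriver, tin, tape roll) is moved more than 30 mm (distance of any of screwdriver_mid, screw_tin, masking_roll from where it was at the start of the episode above 0.03 m).
It fails at once if the fingers push the drive or its arm directly, harder than 3 N (contact force between the fingers and drive above 3 N).
It also fails if it takes over 51 s, if anything falls off the work surface, if the arm or the gripper's body presses on something with over 40 N, if the wrist force passes 120 N, or if a joint passes its speed limit or range.

## Robot

A 6-joint arm with a two-finger parallel gripper is mounted at the origin on the work surface; the furniture and walls round the work are solid. World frame = base frame: x ahead of the robot, y to its left, z up, the work surface at z = 0. Lengths are in m, angles in rad, forces in N, time in s.
With the tool pointing down it reaches from about 0.225 to 0.875 m from the base axis. Payload 3.4 kg.
Tool frame: the origin (TCP) lies at the very end of the fingers, on their centre line; the grasp point (between the pads) lies 19 mm behind it; z points along the fingers, x is the direction in which the jaws open and shut, and the axes are right-handed (so a half turn about z gives the same grasp; the last joint's range is limited). The gripper opens to 85 mm and grips with 20 to 120 N. Pads are 22 mm wide; open, the fingers measure 114 mm over their backs; the gripper's body (76 mm by 85 mm) begins 54 mm behind the grasp point. The pads swing forward as they close: fully open they stand 13 mm farther back than shut.
Start: joints at [-1.445, 0.276, 1.505, -0, 1.361, -0.121], TCP at [0.14, -0.558, 0.231] pointing down, gripper open.
Joint ranges: [-2.89, 2.89], [-0.75, 2.08], [0.22, 2.7], [-1.18, 4.32], [0.11, 2.71], [-2.7, 2.7]. Speed limits (rad/s): [2.57, 2.57, 3.14, 3.14, 3.14, 3.14].

## Interface

Orientations are given as [roll, pitch, yaw] about the fixed x, y, z axes, in that order (R = Rz(yaw) Ry(pitch) Rx(roll)).
In Python, from station import arm, optics gives the robot as it stands. The module is installed in compiled form; this text tells all that it offers.
- The arm moves only by the shell command python3 -m crank 'ROWS' [FORCE]. ROWS is JSON, one flat list of numbers, 7 for each row, row after row: the shift along the world's x, y, z in m, then the turn, a rotation vector about the world's x, y, z in degrees, then the opening, from -1 (shut) to 1 (fully open), so that 0 is half open. A call has exactly 10 rows; each row shifts and turns the pose as measured when the row begins; what a row does not reach is not made up. A row lasts 1/8 s, in which the tool goes at most 62.5 mm and 10.7 degrees, less where a joint would pass 70% of its speed; a pose out of reach is approached as far as the arm can. A call is refused whole if a number of a shift passes 0.0625 or a number of a turn 10.7, either way. A call with a gripper value outside its range is refused whole. The fingers move at their own pace and stop on an object; FORCE is the grip in N (left out, the last holds). Time passes only in rows, so rows that do not move let the fingers close, or fill a call up. It gives the time, the measured TCP pose, the force and the opening at its end, in the units of the state.
- arm.read_state(): the state, without advancing time (a new reading comes with each control period).
- optics.get_image(name): name is "scene" or "top"; returns a dict with "color" (384x512x3 uint8, red, green, blue), "vertical_fov" (degrees; the focal length in pixels is half the picture's height over the tangent of half this angle, whatever the lens; pixels are square), "cx", "cy" (the principal point, pixels), "dist" ([k1, k2, p1, p2, k3] as OpenCV has them; the pictures are not rectified), "eye" and "orientation" of the camera in the world. Camera axes: x right, y up, looking along -z (the intrinsics and any distortion apply to the point x, -y, -z); pixel columns grow to the right and rows downward; lengths in m; the calibration is good to about 2 mm. A picture is of the moment at which its call begins. There is no depth.
- arm.hand_in(): hands the job in, once; it reports no verdict.
The state is a dict: "time": time; "joints": joint angles; "joint_vel": joint speeds; "joint_efforts": joint torques, N m; "tcp_pos": TCP position; "orientation": TCP orientation; "contact_force": force on the tool from outside, world axes, zero at the start; "wrist_torque": the same for the moment, N m; "finger_gap": finger opening in m.
Only numpy, scipy, OpenCV 4.12 (cv2) and the standard library are available. Lean on these libraries where they do the work, as an engineer would, in place of code of your own. Each camera call takes 0.05 s, during which the arm holds its last target. There are 200 camera calls.

## Working session

There is one attempt and no reset: what is moved stays moved. The work goes in short steps, Python scripts to look and compute and a shell command to move; the robot and the scene stay as the last step left them, time stands still between calls to the robot, and variables do not carry over. Pictures are saved under pics/ and viewed, about 8 in all and at most 12, crops included, and the job is handed in when it is done.

```bash
mkdir -p pics; cat > h.py <<'E'
import numpy as np, cv2
from scipy.spatial.transform import Rotation as R
from station import arm, optics
def K(im):
    h=im["color"].shape[0]; f=h/2/np.tan(np.radians(im["vertical_fov"])/2)
    return np.array([[f,0,im["cx"]],[0,f,im["cy"]],[0,0,1.]])
def rot(im):
    o=np.array(im["orientation"],float)
    return o if o.shape==(3,3) else R.from_euler('xyz',o).as_matrix()
def ray(im,uv):
    p=cv2.undistortPoints(np.array([[uv]],float),K(im),np.array(im["dist"],float))[0,0]
    d=rot(im)@np.array([p[0],-p[1],-1]); return np.array(im["eye"]),d/np.linalg.norm(d)
def onz(im,uv,z):
    e,d=ray(im,uv); return e+d*(z-e[2])/d[2]
def two(a,ua,b,ub):
    e1,d1=ray(a,ua); e2,d2=ray(b,ub)
    s=np.linalg.lstsq(np.c_[d1,-d2],e2-e1,rcond=None)[0]
    p,q=e1+s[0]*d1,e2+s[1]*d2; return (p+q)/2,np.linalg.norm(p-q)
def proj(im,P):
    c=rot(im).T@(np.array(P,float)-im["eye"]); 
    return cv2.projectPoints(np.array([[c[0],-c[1],-c[2]]]),np.zeros(3),np.zeros(3),K(im),np.array(im["dist"],float))[0].ravel()
def blobs(im,lo,hi,amin=25):
    hsv=cv2.cvtColor(im["color"],cv2.COLOR_RGB2HSV); m=cv2.inRange(hsv,lo,hi)
    n,l,s,c=cv2.connectedComponentsWithStats(m)
    return [(s[i].tolist(),c[i].round(1).tolist()) for i in range(1,n) if s[i][4]>=amin],m
def save(im,name,crop=None,k=1):
    c=im["color"][:,:,::-1]
    if crop: x0,y0,x1,y1=crop; c=c[y0:y1,x0:x1]
    cv2.imwrite("pics/"+name,cv2.resize(c,None,fx=k,fy=k,interpolation=cv2.INTER_CUBIC))
E
python3 - <<'E'
from h import *
for n in("scene","top"):
    im=optics.get_image(n); save(im,n+"0.png",k=1.5)
    print(n,im["eye"],im["orientation"],im["vertical_fov"],im["dist"])
    print("blue",blobs(im,(100,90,40),(130,255,255))[0]); print("yel",blobs(im,(20,120,90),(35,255,255))[0])
print(arm.read_state())
E
```

```text
scene [-0.1711931   0.62959701  0.84852232] [ 0.84177723 -0.01612039 -2.29915348] 54.22629613635989 [0.01706723 0.         0.         0.         0.        ]
blue [([314, 130, 8, 25, 108], [317.3, 141.5]), ([326, 132, 14, 36, 267], [332.2, 149.1]), ([114, 244, 25, 25, 216], [124.3, 255.7])]
yel [([322, 119, 9, 25, 121], [325.8, 130.0]), ([301, 187, 22, 16, 181], [311.2, 193.9]), ([155, 222, 12, 12, 86], [160.8, 226.3])]
top [0.34526911 0.06530129 1.40707682] [ 0.08552327  0.01646474 -1.57709636] 47.70080497564349 [-0.11118917  0.          0.          0.          0.        ]
blue [([466, 128, 35, 13, 335], [481.2, 134.8]), ([446, 159, 56, 39, 1233], [470.9, 173.6]), ([135, 169, 17, 20, 238], [144.0, 178.4]), ([356, 189, 13, 8, 69], [362.5, 192.7]), ([346, 216, 17, 10, 135], [354.6, 220.8])]
yel [([380, 183, 10, 8, 55], [384.8, 186.4]), ([153, 193, 11, 10, 81], [157.7, 197.5]), ([306, 218, 22, 22, 243], [317.0, 228.6])]
{'time': 0.1, 'joints': array([-1.44502330e+00,  2.76516119e-01,  1.50599914e+00,  1.16356455e-05,
        1.36068739e+00, -1.21000487e-01]), 'joint_vel': array([-0.00083616, -0.00203111, -0.00496949, -0.00049539,  0.00234735,
        0.00057139]), 'joint_efforts': array([ 4.39117784e-04, -4.17700446e+01, -2.46404636e+01, -2.50555713e-04,
        5.78624080e-03, -6.05767596e-06]), 'tcp_pos': array([ 0.14039905, -0.5571185 ,  0.23053807]), 'orientation': array([-3.14138703e+00,  1.59684638e-03, -1.32402508e+00]), 'contact_force': array([ 0.8784537 , -0.26923189, -0.01277038]), 'wrist_torque': array([-0.02187738,  0.04470821,  0.05009047]), 'finger_gap': 0.0853007397165903}
```

View pics/scene0.png

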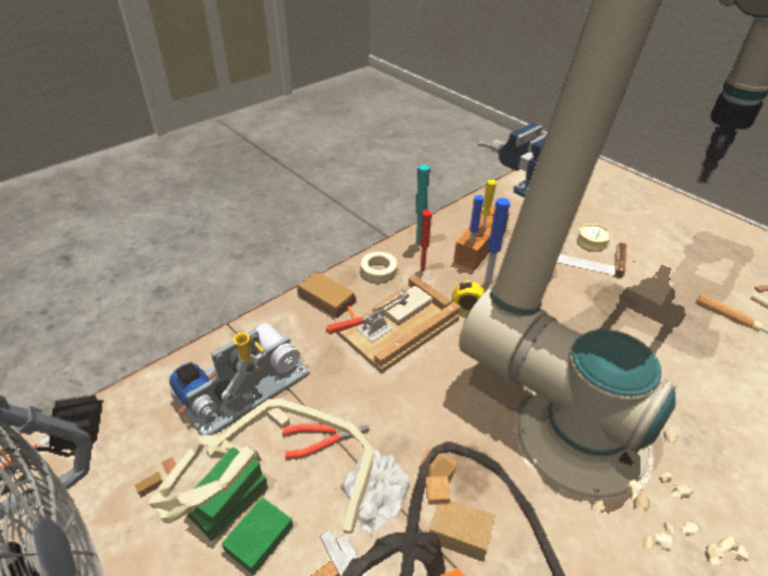

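View pics/top0.png

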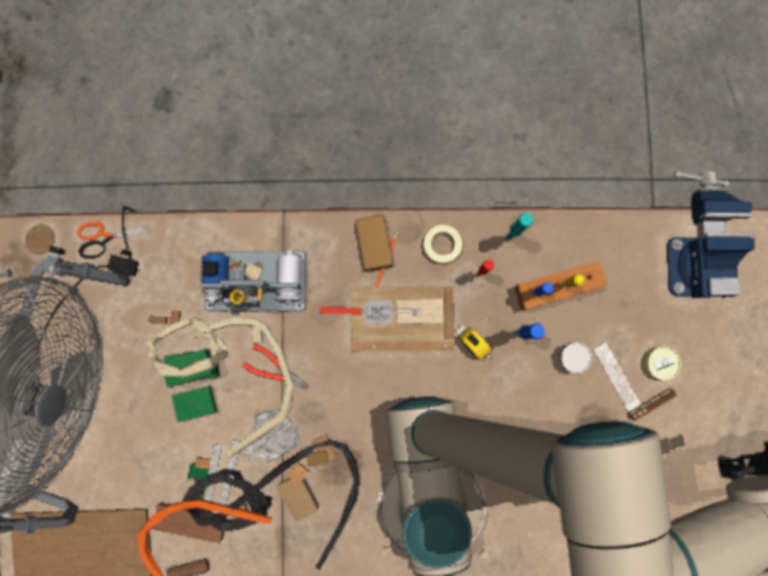

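The scene view shows the small blue bar at (318,142) px beside the yellow screwdriver in the rack. The larger free-standing blue decoy is at (332,149). The drive is at the left, with its yellow socket at (161,226). In the top view the bar is at (362,193), the socket at (158,197) and the drive's base corners at roughly (135,168) to (204,207).

```bash
python3 - <<'E'
from h import *
t=optics.get_image("top"); s=optics.get_image("scene")
# bar/screwdriver: mask centroids ~ mid-top of handles
_,m=blobs(t,(100,90,40),(130,255,255)); _,y=blobs(t,(20,100,80),(38,255,255))
for nm,mm,x0,y0,x1,y1 in(("bar",m,350,184,372,202),("scr",y,375,178,395,195),("sock",y,150,190,166,206)):
    v,u=np.nonzero(mm[y0:y1,x0:x1]); print(nm,"top px",u.min()+x0,u.max()+x0,v.min()+y0,v.max()+y0)
_,ms=blobs(s,(100,90,40),(130,255,255)); _,ys=blobs(s,(20,100,80),(38,255,255))
for nm,mm,x0,y0,x1,y1 in(("bar",ms,313,128,323,156),("scr",ys,320,117,332,146),("sock",ys,150,218,172,245)):
    for r in range(y0,y1,3):
        u=np.nonzero(mm[r,x0:x1])[0]
        if len(u): print(nm,r,u.min()+x0,u.max()+x0,end='; ')
    print()
# base plate edges: grey; give rays of corners seen in top view
T=t["color"]; save(t,"t_drive.png",(125,155,215,220),8)
big=np.hstack([cv2.resize(t["color"][155:220,125:215],None,fx=5,fy=5,interpolation=2),cv2.resize(t["color"][160:225,335:405],None,fx=5,fy=5,interpolation=2)])
cv2.imwrite("pics/crops1.png",big[:,:,::-1])
for n,c,z in(("bar",(363,192.5),.175),("scr",(385,186.5),.187),("sock",(157.7,197.5),.164)):print(n,onz(t,c,z))
for n,a,b in(("sock",(157.7,197.5),(160.8,226.3)),):print(n,two(t,a,s,b))
E
```

```text
bar top px 356 368 189 196
scr top px 376 389 183 190
sock top px 153 163 193 202
bar 131 317 321; bar 134 317 321; bar 137 316 320; bar 140 316 319; bar 143 316 318; bar 146 315 318; bar 149 315 318; bar 152 314 318; 
scr 120 325 330; scr 123 325 330; scr 126 324 329; scr 129 323 329; scr 132 323 328; scr 135 323 327; scr 138 322 326; scr 141 322 326; 
sock 221 160 163; sock 224 156 166; sock 227 155 165; sock 230 158 171; sock 233 161 161; sock 236 159 166; sock 239 162 166; 
bar [ 0.44677612 -0.21022623  0.175     ]
scr [ 0.46237185 -0.27106431  0.187     ]
sock [0.43769498 0.38068204 0.164     ]
sock (array([0.4373792 , 0.38064521, 0.16137536]), np.float64(0.0016866071356743538))
```

View pics/crops1.png

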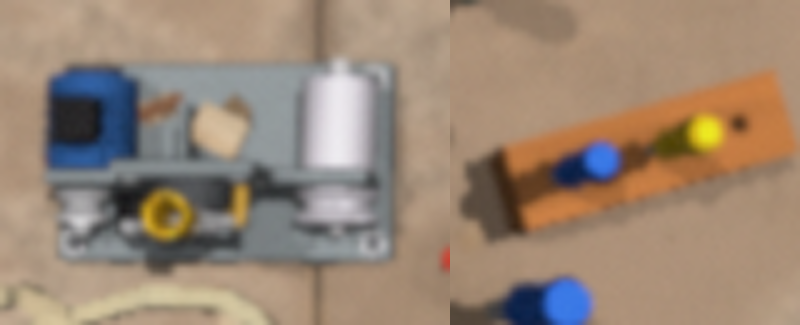

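```bash
python3 - <<'E'
from h import *
t=optics.get_image("top"); s=optics.get_image("scene")
b=onz(t,(365.4,192),.175); c=onz(t,(386.6,186.4),.187); print("bar",b,"scr",c,np.linalg.norm((b-c)[:2]),"rack yaw",np.arctan2((b-c)[1],(b-c)[0])-np.pi/2)
print("bar2",two(t,(365.4,192),s,(319.3,130.5)), proj(s,b), proj(s,[b[0],b[1],.085]))
print("sock",onz(t,(158.4,198),.164),two(t,(158.4,198),s,(161,224.5)))
# front/back base edges
g=cv2.cvtColor(t["color"],cv2.COLOR_RGB2HSV)
pts=[]
for u in range(175,200,3):
    col=t["color"][200:214,u].astype(int).copy(); d=col[:,0]-col[:,2]; pts.append((u,200+int(np.argmax(d>15))))
print(pts)
back=[]
for u in range(155,200,4):
    col=t["color"][160:174,u].astype(int); d=col[:,0]-col[:,2]; back.append((u,160+int(np.argmax(d<15))))
print(back)
for L in(pts,back):
    P=np.array([onz(t,p,.008)[:2] for p in L]); a=np.polyfit(P[:,1],P[:,0],1); print("edge dx/dy",a)
E
```

```text
bar [ 0.4481548  -0.21718072  0.175     ] scr [ 0.46262414 -0.27567978  0.187     ] 0.060261936159558084 rack yaw 0.2424766025330789
bar2 (array([ 0.44763638, -0.21621093,  0.17969481]), np.float64(0.00032955762613827097)) [319.1336691  131.54891926] [315.66231845 153.88659244]
sock [0.43622772 0.37860002 0.164     ] (array([0.43630127, 0.37827462, 0.1668278 ]), np.float64(0.0009286755202588341))
[(175, 207), (178, 207), (181, 207), (184, 207), (187, 208), (190, 208), (193, 207), (196, 207), (199, 207)]
[(155, 168), (159, 168), (163, 168), (167, 168), (171, 168), (175, 168), (179, 168), (183, 168), (187, 168), (191, 167), (195, 168), (199, 168)]
edge dx/dy [0.01137863 0.41332663]
edge dx/dy [0.00490654 0.54421555]
```

```bash
python3 -m crank '[0,0,0.04,0,0,10,1, 0.03,0.03,0.04,0,0,10,1, 0.035,0.04,0.03,0,0,10,1, 0.035,0.04,0,0,0,10,1, 0.035,0.04,0,0,0,10,1, 0.035,0.04,0,0,0,10,1, 0.035,0.04,0,0,0,10,1, 0.035,0.04,0,0,0,10,1, 0.035,0.04,0,0,0,10,1, 0.03,0.03,0,0,0,0,1]' 40
```

```text
time: 1.55
tcp_pos: [0.4514, -0.2082, 0.3435]
orientation: [3.137, -0.001, 0.293]
contact_force: [0.7, -0.6, -0.2]
finger_gap: 0.0853
```

```bash
python3 -m crank '[-0.003,-0.009,0,0,0,-2.9,1, 0,0,-0.04,0,0,0,1, 0,0,-0.04,0,0,0,1, 0,0,-0.03,0,0,0,1, 0,0,-0.03,0,0,0,1, 0,0,0,0,0,0,1, 0,0,0,0,0,0,1, 0,0,0,0,0,0,1, 0,0,0,0,0,0,1, 0,0,0,0,0,0,1]'; python3 - <<'E'
from h import *
t=optics.get_image("top"); s=optics.get_image("scene")
a=cv2.resize(t["color"][165:225,330:400],None,fx=5,fy=5,interpolation=2);b=cv2.resize(s["color"][110:185,290:370],None,fx=5,fy=5,interpolation=2)[:300]
cv2.imwrite("pics/c2.png",np.hstack([a,b])[:,:,::-1]); print(arm.read_state()["tcp_pos"])
E
```

```text
time: 2.8
tcp_pos: [0.4483, -0.2226, 0.2048]
orientation: [3.127, -0.005, 0.236]
contact_force: [-0.4, -0.4, -0.0]
finger_gap: 0.0854
[ 0.44822371 -0.22241988  0.20454705]
```

View pics/c2.png

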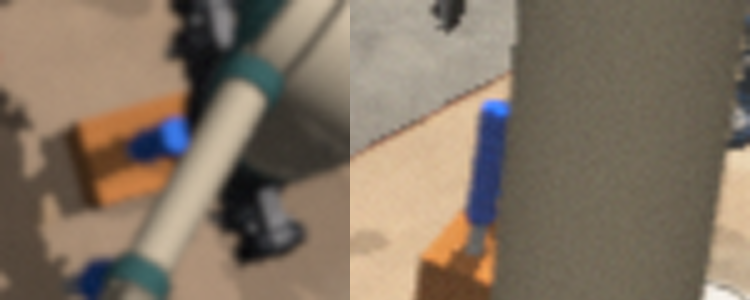

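The top crop shows the bar's top at about (365,192) px, between the open fingers. The scene view is mostly blocked by the arm. I'll correct 5 mm in y and about 0.8° of tilt, then descend and grip.

```bash
python3 -m crank '[0,0.0055,0,0.8,0.2,0,1, 0,0,-0.03,0,0,0,1, 0,0,-0.03,0,0,0,1, 0,0,-0.016,0,0,0,1, 0,0,0,0,0,0,1, 0,0,0,0,0,0,-1, 0,0,0,0,0,0,-1, 0,0,0,0,0,0,-1, 0,0,0,0,0,0,-1, 0,0,0,0,0,0,-1]' 60
```

```text
time: 4.15
tcp_pos: [0.4502, -0.2163, 0.1298]
orientation: [3.14, -0.009, 0.237]
contact_force: [0.6, -0.7, -1.6]
finger_gap: 0.0191
```

```bash
python3 -m crank '[0,0,0.01,0,0,0,-1, 0,0,0.02,0,0,0,-1, 0,0,0.025,0,0,0,-1, 0,0,0.03,0,0,0,-1, 0,0,0.035,0,0,0,-1, 0,0,0.04,0,0,0,-1, 0,0,0.04,0,0,0,-1, 0,0,0.04,0,0,0,-1, 0,0,0.02,0,0,0,-1, 0,0,0,0,0,0,-1]' 100
```

```text
time: 5.4
tcp_pos: [0.4476, -0.2142, 0.4011]
orientation: [3.141, -0.009, 0.237]
contact_force: [-0.0, 0.1, -2.6]
finger_gap: 0.0183
```

```bash
python3 -m crank '[0,0.03,0,0,0,7.6,-1, 0,0.05,0,0,0,7.6,-1, 0,0.055,0,0,0,7.6,-1, 0,0.055,0,0,0,7.6,-1, 0,0.055,0,0,0,7.6,-1, 0,0.055,0,0,0,7.6,-1, 0,0.055,0,0,0,7.6,-1, 0,0.055,0,0,0,7.6,-1, 0,0.055,0,0,0,7.6,-1, 0,0.04,0,0,0,7.6,-1]'; python3 -m crank '[0,0.04,0,0,0,0,-1, 0,0.02,0,0,0,0,-1, 0,0,0,0,0,0,-1, 0,0,0,0,0,0,-1, 0,0,0,0,0,0,-1, 0,0,0,0,0,0,-1, 0,0,0,0,0,0,-1, 0,0,0,0,0,0,-1, 0,0,0,0,0,0,-1, 0,0,0,0,0,0,-1]'
```

```text
time: 6.65
tcp_pos: [0.4398, 0.3031, 0.3873]
orientation: [-3.125, 0.003, 1.6]
contact_force: [-0.6, -0.5, -3.1]
finger_gap: 0.0181
time: 7.9
tcp_pos: [0.4383, 0.3617, 0.3833]
orientation: [-3.118, 0.01, 1.599]
contact_force: [0.2, 0.1, -2.3]
finger_gap: 0.0185
```

```bash
python3 -m crank '[-0.002,0.017,0,0.6,-1.35,-2.1,-1, 0,0,-0.03,0,0,0,-1, 0,0,-0.03,0,0,0,-1, 0,0,-0.008,0,0,0,-1, 0,0,0,0,0,0,-1, 0,0,0,0,0,0,-1, 0,0,0,0,0,0,-1, 0,0,0,0,0,0,-1, 0,0,0,0,0,0,-1, 0,0,0,0,0,0,-1]'; python3 - <<'E'
from h import *
t=optics.get_image("top"); s=optics.get_image("scene"); st=arm.read_state(); print(st["tcp_pos"],st["orientation"],st["contact_force"])
a=cv2.resize(t["color"][150:220,120:200],None,fx=5,fy=5,interpolation=2);b=cv2.resize(s["color"][165:265,120:210],None,fx=5,fy=5,interpolation=2)
a=cv2.copyMakeBorder(a,0,b.shape[0]-a.shape[0],0,0,0)
cv2.imwrite("pics/c3.png",np.hstack([a,b])[:,:,::-1])
p=st["tcp_pos"]; Rm=R.from_euler('xyz',st["orientation"]).as_matrix()
tip=p+Rm[:,2]*.1148; print("tip est",tip,"proj scene",proj(s,tip),"top",proj(t,tip),"sock proj",proj(s,[.4363,.3786,.164]))
E
```

```text
time: 9.15
tcp_pos: [0.4381, 0.3807, 0.3185]
orientation: [3.133, -0.006, 1.561]
contact_force: [-0.2, -0.1, -1.4]
finger_gap: 0.018
[0.4380467  0.38065903 0.31841673] [ 3.13323684 -0.00550936  1.56128736] [-0.17338205 -0.04843079 -2.19308399]
tip est [0.43901191 0.38128233 0.20362248] proj scene [157.15902204 213.96595315] top [153.99078622 196.01218724] sock proj [161.25191635 225.37308672]
```

View pics/c3.png

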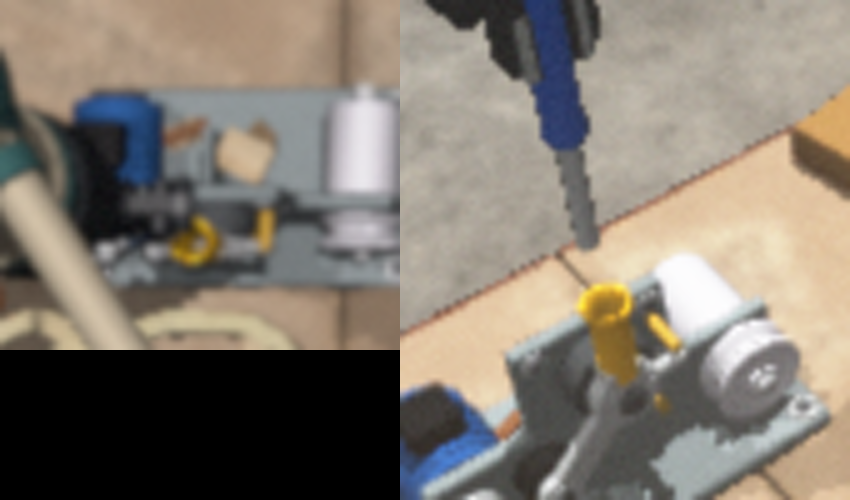

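The tip appears at scene (157.6,213.6) px, against a prediction of (157.2,214.0). The socket mouth is at (161,226), open and upright. Only a small correction is needed, then I lower into the flare.

```bash
python3 -m crank '[-0.0018,-0.002,0,-0.3,0.5,0,-1, 0,0,0,0,0,0,-1, 0,0,-0.02,0,0,0,-1, 0,0,-0.01,0,0,0,-1, 0,0,-0.01,0,0,0,-1, 0,0,-0.005,0,0,0,-1, 0,0,0,0,0,0,-1, 0,0,0,0,0,0,-1, 0,0,0,0,0,0,-1, 0,0,0,0,0,0,-1]'; python3 - <<'E'
from h import *
t=optics.get_image("top"); s=optics.get_image("scene"); st=arm.read_state(); print(st["contact_force"],st["wrist_torque"])
b=cv2.resize(s["color"][165:265,110:210],None,fx=5,fy=5,interpolation=2)
cv2.imwrite("pics/c4.png",b[:,:,::-1])
p=st["tcp_pos"]; Rm=R.from_euler('xyz',st["orientation"]).as_matrix()
tip=p+Rm[:,2]*.1148; print("tip est",tip)
for d in(0,.07,.11): print(d,((proj(s,tip-Rm[:,2]*d)-[110,165])*5).round())
E
```

```text
time: 10.5
tcp_pos: [0.4371, 0.3792, 0.2735]
orientation: [3.14, -0.002, 1.561]
contact_force: [0.3, 0.5, -1.6]
finger_gap: 0.0182
[ 0.73737488  0.33410841 -2.98913898] [-0.00230673 -0.0048611   0.02402657]
tip est [0.43731566 0.37932694 0.15864082]
0 [255. 309.]
0.07 [233. 207.]
0.11 [220. 144.]
```

View pics/c4.png

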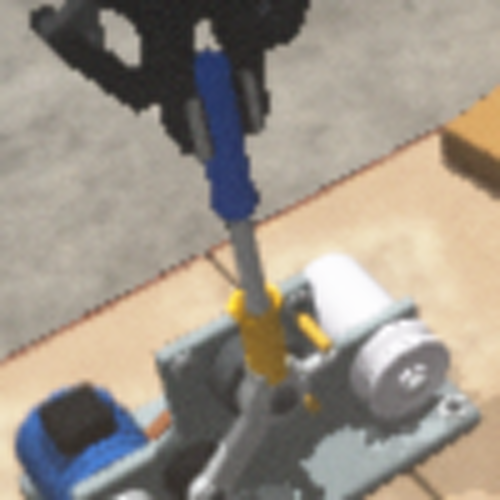

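The tip is inside the rim: the socket is at crop (258,300) and the rod enters it centrally, with no side force. I'll push it down.

```bash
python3 -m crank '[-0.0006,-0.0004,-0.006,0,0,0,-1, 0,0,-0.006,0,0,0,-1, 0,0,-0.006,0,0,0,-1, 0,0,-0.006,0,0,0,-1, 0,0,-0.006,0,0,0,-1, 0,0,-0.006,0,0,0,-1, 0,0,-0.004,0,0,0,-1, 0,0,0,0,0,0,-1, 0,0,0,0,0,0,-1, 0,0,0,0,0,0,-1]'
```

```text
time: 11.85
tcp_pos: [0.4374, 0.3794, 0.2364]
orientation: [3.134, -0.006, 1.561]
contact_force: [0.3, 0.5, -0.9]
finger_gap: 0.018
```

```bash
python3 -m crank '[0,0,-0.003,-0.3,0.4,0,-1, 0,0,-0.003,0,0,0,-1, 0,0,-0.002,0,0,0,-1, 0,0,-0.002,0,0,0,-1, 0,0,0,0,0,0,-1, 0,0,0,0,0,0,-1, 0,0,0,0,0,0,-1, 0,0,0,0,0,0,-1, 0,0,0,0,0,0,-1, 0,0,0,0,0,0,-1]'
```

```text
time: 13.1
tcp_pos: [0.438, 0.3797, 0.2363]
orientation: [3.135, -0.004, 1.562]
contact_force: [-1.1, -0.5, 3.2]
finger_gap: 0.0185
```

About 5 N upward at TCP z 0.236 means the tip is on the floor. The tip is therefore about 118 mm from the TCP, which agrees with the 3–4 mm offset in the picture. Now I swing about the hinge with a radius of 138 mm.

```bash
python3 -m crank '[0,-0.0096,-0.0003,4,0,0,-1, 0,-0.0096,-0.001,4,0,0,-1, 0,-0.0095,-0.0017,4,0,0,-1, 0,-0.0094,-0.0023,4,0,0,-1, 0,-0.0092,-0.003,4,0,0,-1, 0,-0.0089,-0.0036,4,0,0,-1, 0,-0.0087,-0.0042,4,0,0,-1, 0,-0.0084,-0.0048,4,0,0,-1, 0,0,0,0,0,0,-1, 0,0,0,0,0,0,-1]' 110; python3 - <<'E'
from h import *
st=arm.read_state(); p=st["tcp_pos"]; Z=R.from_euler('xyz',st["orientation"]).as_matrix()[:,2]
tip=p+Z*.1183; th=np.arctan2(Z[1],-Z[2]); print("theta tool",th,"tcp about pivot",np.arctan2(.3795-p[1],p[2]-.098),np.hypot(.3795-p[1],p[2]-.098))
print("tip",tip,"dist to hinge",np.hypot(tip[1]-.3795,tip[2]-.098),Z,st["contact_force"],st["wrist_torque"])
E
```

```text
time: 14.35
tcp_pos: [0.4371, 0.3071, 0.2152]
orientation: [3.138, -0.583, 1.562]
contact_force: [-0.8, 1.5, 1.5]
finger_gap: 0.0181
theta tool 0.582913063865101 tcp about pivot 0.5532507921525944 0.13770521978675665
tip [0.43815965 0.37225873 0.11640197] dist to hinge 0.01977545405497407 [ 0.00871542  0.55043737 -0.83483097] [-0.80614589  1.52191923  1.52447242] [0.09678009 0.13363916 0.12351912]
```

```bash
python3 -m crank '[0,-0.0085,-0.0057,3.9,0,0,-1, 0,-0.008,-0.0063,3.9,0,0,-1, 0,-0.0075,-0.0069,3.9,0,0,-1, 0,-0.007,-0.0074,3.9,0,0,-1, 0,-0.0064,-0.0079,3.9,0,0,-1, 0,0,0,0,0,0,-1, 0,0,0,0,0,0,-1, 0,0,0,0,0,0,-1, 0,0,0,0,0,0,-1, 0,0,0,0,0,0,-1]' 110; cat > chk.py <<'E'
from h import *
st=arm.read_state(); p=st["tcp_pos"]; Z=R.from_euler('xyz',st["orientation"]).as_matrix()[:,2]
tip=p+Z*.1183; th=np.arctan2(Z[1],-Z[2]); print("theta tool",th,"tcp about pivot",np.arctan2(.3795-p[1],p[2]-.098),np.hypot(.3795-p[1],p[2]-.098))
print("tip",tip,"dist to hinge",np.hypot(tip[1]-.3795,tip[2]-.098),Z,st["contact_force"],st["wrist_torque"])
E
python3 chk.py;python3 - <<'E'
from h import *
s=optics.get_image("scene"); save(s,"s5.png",(100,160,210,260),6)
piv=np.array([.437,.3795,.098])
for th in(.6,.7,.8,.9): print(th,((proj(s,piv+.066*np.array([0,-np.sin(th),np.cos(th)]))-[100,160])*6).round())
print(((proj(s,piv)-[100,160])*6).round())
E
```

```text
time: 15.6
tcp_pos: [0.4372, 0.2737, 0.1859]
orientation: [3.117, -0.926, 1.601]
contact_force: [-1.6, -0.9, 4.3]
finger_gap: 0.0183
theta tool 0.9259953293499766 tcp about pivot 0.8773776109084315 0.1375959932658104
tip [0.43725011 0.36822734 0.11484429] dist to hinge 0.020268272568427347 [ 2.62864814e-05  7.99219391e-01 -6.01039404e-01] [-1.58257312 -0.86480541  4.27312558] [-0.60700357  0.1511481  -0.03666529]
0.6 [447. 368.]
0.7 [459. 368.]
0.8 [470. 370.]
0.9 [480. 373.]
[388. 497.]
```

View pics/s5.png

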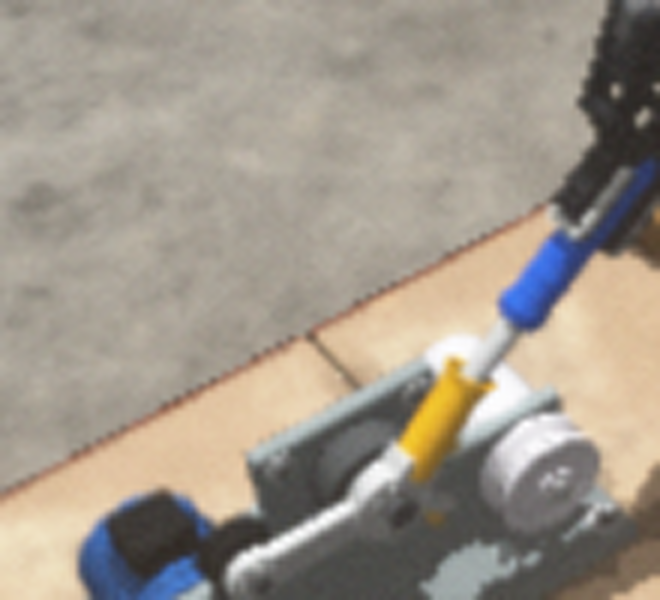

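The socket mouth is at crop (470,372), which matches the projection for 0.80 rad. I'll press a little further to get margin against the stop.

```bash
python3 -m crank '[0,-0.002,-0.0023,1,0,0,-1, 0,-0.002,-0.0023,1,0,0,-1, 0,-0.0015,-0.002,0,0,0,-1, 0,0,0,0,0,0,-1, 0,0,0,0,0,0,-1, 0,0,0,0,0,0,-1, 0,0,0,0,0,0,-1, 0,0,0,0,0,0,-1, 0,0,0,0,0,0,-1, 0,0,0,0,0,0,-1]' 120; python3 chk.py
```

```text
time: 16.9
tcp_pos: [0.4374, 0.2721, 0.1841]
orientation: [3.092, -0.959, 1.641]
contact_force: [-2.5, 1.7, 5.4]
finger_gap: 0.0176
theta tool 0.9593342026900753 tcp about pivot 0.8947529528429061 0.13762167555280078
tip [0.4364026  0.36900945 0.11620187] dist to hinge 0.021008566733652673 [-0.00827003  0.81878154 -0.57404564] [-2.5070634   1.70885177  5.39031437] [-1.09160171  0.132976   -0.18759378]
```

```bash
python3 -m crank '[0,0,0,0,0,0,-1, 0,0,0,0,0,0,-1, 0,0,0,0,0,0,-1, 0,0,0,0,0,0,-1, 0,0,0,0,0,0,-1, 0,0,0,0,0,0,-1, 0,-0.001,-0.0015,0,0,0,-1, 0,-0.001,-0.0015,0,0,0,-1, 0,-0.001,-0.0015,0,0,0,-1, 0,-0.001,-0.0015,0,0,0,-1]' 120; python3 chk.py;python3 - <<'E'
from h import *
s=optics.get_image("scene"); save(s,"s6.png",(100,160,210,260),6)
for i in range(8): optics.get_image("top")
E
python3 chk.py
```

```text
time: 18.15
tcp_pos: [0.4375, 0.2718, 0.1836]
orientation: [3.077, -0.959, 1.667]
contact_force: [-2.9, 2.4, 9.2]
finger_gap: 0.0181
theta tool 0.9602989398285255 tcp about pivot 0.8995754592930317 0.13759703286356859
tip [0.43578397 0.36867338 0.11576608] dist to hinge 0.020805025314252514 [-0.01444889  0.81927745 -0.57321523] [-2.8688869   2.37700826  9.17302276] [-0.44963769  0.15645408 -0.31963089]
theta tool 0.9601570684030345 tcp about pivot 0.8994685877032974 0.13758758382170405
tip [0.43577159 0.36868033 0.11575795] dist to hinge 0.02079447312404428 [-0.01443493  0.81919628 -0.57333157] [-3.17642401  2.22277498 11.30840308] [-0.41574123  0.17682792 -0.29109569]
```

View pics/s6.png

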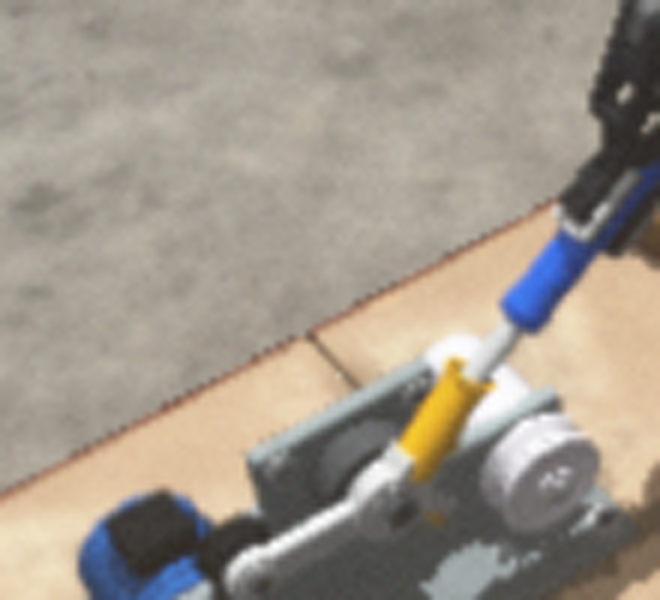

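The socket hasn't moved although the push has doubled, so the arm is on its stop. I'll check seating once, using the handle's lower edge (about (522,318) in the crop) against its predicted position.

```bash
python3 - <<'E'
from h import *
s=optics.get_image("scene"); _,m=blobs(s,(100,90,40),(130,255,255))
piv=np.array([.437,.3795,.098]); d=lambda a:np.array([0,-np.sin(a),np.cos(a)])
f=piv+.02*d(.8)
for a in(.82,.88,.94):
  for L in(.0,.046,.07,.078,.086): print(a,L,((proj(s,f+L*d(a))-[100,160])*6).round(),end=' ')
  print()
v,u=np.nonzero(m[195:222,175:212]); P=np.c_[u+175,v+195]; ax=np.array([.7,-.72])
i=np.argsort(P@ax)[:8]; print(((P[i]+.5-[100,160])*6).mean(0))
E
```

```text
0.82 0.0 [413. 459.] 0.82 0.046 [471. 370.] 0.82 0.07 [502. 324.] 0.82 0.078 [512. 308.] 0.82 0.086 [522. 293.] 
0.88 0.0 [413. 459.] 0.88 0.046 [475. 371.] 0.88 0.07 [508. 326.] 0.88 0.078 [519. 311.] 0.88 0.086 [530. 295.] 
0.94 0.0 [413. 459.] 0.94 0.046 [479. 373.] 0.94 0.07 [514. 328.] 0.94 0.078 [525. 314.] 0.94 0.086 [537. 299.] 
[519.  319.5]
```

The handle edge suggests the tip could be 0–6 mm short of the floor, with about 3 mm uncertainty. I'll press along the bar to make sure it's home.

```bash
python3 -m crank '[0,0.0023,-0.0038,0,0,0,-1, 0,0.0023,-0.0038,0,0,0,-1, 0,0.0023,-0.0038,0,0,0,-1, 0,0.0023,-0.0038,0,0,0,-1, 0,0.0023,-0.0038,0,0,0,-1, 0,0.0023,-0.0038,0,0,0,-1, 0,0.0023,-0.0038,0,0,0,-1, 0,0.0023,-0.0038,0,0,0,-1, 0,0.0023,-0.0038,0,0,0,-1, 0,0.0023,-0.0038,0,0,0,-1]' 120; python3 chk.py
```

```text
time: 19.9
tcp_pos: [0.4407, 0.2722, 0.1831]
orientation: [2.986, -0.955, 1.791]
contact_force: [-11.6, -37.9, 37.9]
finger_gap: 0.0177
theta tool 0.9635931069561424 tcp about pivot 0.9005157948300943 0.13691782060483593
tip [0.43762514 0.36932631 0.11557755] dist to hinge 0.020309463865616096 [-0.02562799  0.82097726 -0.57038544] [-11.64422485 -37.9229194   37.94478635] [-0.50781087  1.48911574  1.5247218 ]
```

About 50 N axial moved it only 0.7 mm, so the bar is on the socket floor. I'll relax that and leave a moderate push against the stop.

```bash
python3 -m crank '[0,0,0,0,0,0,-1, 0,0,0,0,0,0,-1, 0,0,0,0,0,0,-1, 0,0,0,0,0,0,-1, 0,0,0,0,0,0,-1, 0,-0.001,-0.0015,0,0,0,-1, 0,-0.001,-0.0015,0,0,0,-1, 0,-0.001,-0.0015,0,0,0,-1, 0,-0.001,-0.0015,0,0,0,-1, 0,-0.0005,-0.002,0,0,0,-1]' 120; python3 chk.py; python3 - <<'E'
from h import *
for i in range(10): optics.get_image("top")
s=optics.get_image("scene"); t=optics.get_image("top")
a=cv2.resize(s["color"][160:260,100:210],None,fx=4,fy=4,interpolation=2); b=t["color"][120:320,120:470]
b=cv2.copyMakeBorder(b,0,200,0,0,0); cv2.imwrite("pics/s7.png",np.hstack([a,b])[:,:,::-1])
E
python3 chk.py
```

```text
time: 21.15
tcp_pos: [0.4395, 0.2715, 0.1827]
orientation: [2.969, -0.959, 1.82]
contact_force: [-4.1, -6.7, 18.3]
finger_gap: 0.0176
theta tool 0.9691588861350269 tcp about pivot 0.905698994900383 0.13726820026950823
tip [0.4356625  0.36896602 0.11579132] dist to hinge 0.020675970775485546 [-0.03242097  0.82397655 -0.56569561] [-4.0611265  -6.68827235 18.30451612] [-0.4718666   0.26941687 -0.01668224]
theta tool 0.9690748138313703 tcp about pivot 0.9055409236717118 0.13732213366335475
tip [0.43563396 0.36893193 0.11583309] dist to hinge 0.020729283208860444 [-0.03223759  0.82393388 -0.56576824] [-2.86282382 -2.82578738 14.76502877] [-0.4679506   0.23774353 -0.0712184 ]
```

View pics/s7.png

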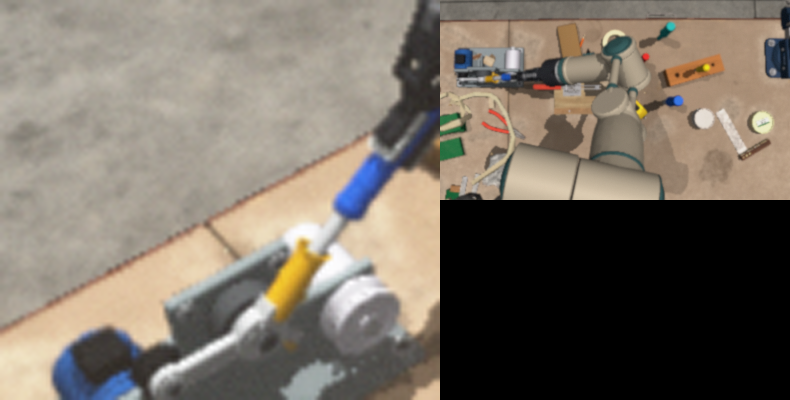

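The arm is still wound over with the bar in the socket and the fingers well clear of the drive. The push is steady at about 12–15 N. The screwdriver (top view) and tin stand where they were, so I'm handing in.

```bash
python3 -c "
from station import arm
print(arm.hand_in()); s=arm.read_state(); print(s['time'],s['tcp_pos'],s['contact_force'],s['finger_gap'])"
```

```text
the job is handed in; nothing more can be done
None
the job is handed in; nothing more can be done
```

I pulled the small blue bar from the rack, seated it in the yellow socket and swung the tensioner about its hinge to the stop. I handed in while still gripping the bar and pushing, at about 22 s on the clock; no verdict was reported.

- **At the stop:** in the picture the socket mouth lies where 0.80 rad projects. It did not move between pictures although the push was about doubled. The steady force on the tool was about 15 N.
- **Bar home:** pressing along the bar with about 50 N moved it only 0.7 mm. The one check that disagreed was the handle edge in the image, which suggested the tip could be up to about 6 mm off the floor. That reading is good to only about 3 mm, and the limit is 9 mm.
- **In line:** the tool stood at 0.97 rad against the arm's 0.80. That is 0.17 rad against a limit of 0.25, assuming the bar sits straight in the grip.
- **Grip and surroundings:** the gripper held the bar with a 120 N grip setting, and the fingers looked well clear of the drive. The screwdriver and tin look unmoved; the tape roll was half hidden behind the arm in the last view, but nothing went near it.

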